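# Set the staining reagents in working order in the bench rack

## Task

Set up the rack for staining and reading smears: its four wells must hold the bottles in the order in which they are used, counted from the end where the lidded staining jar stands - first the small stain bottle, next to it the wide brown iodine bottle, then the tall saline bottle, and the tiny oil dropper last. Stain and oil were put back in the two middle wells, where they do not belong; the iodine and saline bottles stand out on the worktop. Keep every bottle upright and set it down on the rack's floor without dropping it, and leave the jar, the beaker and the black-capped canister where they are.

Things in the scene. Friction and masses are not known exactly. Their poses are not given: they have to be found in the camera images.
- bottle_rack: grey fixed bottle rack, 94 (x) x 352 (y) x 32 (z) mm. Its top plate (upper face z = 32 mm) has four equal round wells in a row along y, 76 mm across, centres at y = +126, +42, -42, -126 mm, x = 0; bottles stand on its floor plate at z = 4 mm. Origin: centre of its underside; x away from the robot, y left, z up (turned up to 9 degrees). At the start the outer wells are empty
- stain_bottle: the smallest of the three screw-cap bottles: squat white round bottle with a narrower cap, 85 mm tall, body 43 mm in diameter up to 67 mm, then a cap 30 mm in diameter. About 80 g. Origin: centre of its underside, z up its axis
- iodine_bottle: the widest bottle: dark brown round bottle with a narrower black cap, 98 mm tall, body 60 mm in diameter up to 80 mm, then a cap 40 mm in diameter. About 170 g. Starts on the worktop. Origin: centre of its underside, z up its axis
- saline_bottle: the tallest screw-cap bottle: white round bottle with a narrower cap, 112 mm tall, body 52 mm in diameter up to 94 mm, then a cap 36 mm in diameter. About 140 g. Starts on the worktop. Origin: centre of its underside, z up its axis
- oil_dropper: tiny brown dropper bottle for immersion oil, 78 mm tall: body 29 mm in diameter up to 34 mm, black screw collar 22 mm in diameter from 34 to 52 mm, dropper bulb about 11 mm in diameter from 52 to 78 mm. All rigid. About 45 g. Origin: centre of its underside, z up its axis
- staining_jar: clear, square staining jar with violet stain in it and a lid with a knob, 64 x 64 x 113 mm. Stands on the worktop just off one end of the rack, its axis about 230 mm from the rack's centre along the row; the end where it stands is the first end of the row. Not to be moved. Origin: centre of its underside
- glass_beaker: clear open glass beaker, 77 x 72 x 85 mm, on the worktop just off the other end of the rack. Not to be moved. Origin: centre of its underside
- strip_canister: slim black-capped test strip canister, 49 mm in diameter, 129 mm tall, on the worktop. It is no reagent and stays where it stands. Origin: centre of its underside
- microscope_1: large fixed microscope, about 0.4 m high, black stage and cream arm, on the right of the worktop, beyond y = -0.43. An arm that starts beside it should first draw back to the left along the worktop's front edge before reaching forward. Origin: centre of its underside
Not all that is in view belongs to the job. What is shaped like the saline_bottle but orange or red is not meant. Leave any green look-alike of the stain_bottle alone.

How it is judged:
By the outcome, as a careful person would: the job done as asked, in the order asked, and still so for the second after the job is handed in, with the robot touching nothing.
It also fails if it takes over 109 s, if anything falls off the work surface, if the arm or the gripper's body presses on something with over 40 N, if the wrist force passes 120 N, or if a joint passes its speed limit or range.

## Robot

A 6-joint arm with a two-finger parallel gripper is mounted at the origin on a cart in front of the work surface, level with it; the furniture and walls round the work are solid. World frame = base frame: x ahead of the robot, y to its left, z up, the work surface at z = 0. Lengths are in mm, angles in rad, forces in N, time in s.
With the tool pointing down it reaches from about 275 to 1000 mm from the base axis. Payload 8.4 kg.
Tool frame: the origin (TCP) lies midway between the tips of the shut fingers; the grasp point (between the pads) lies 19 mm behind it; z points along the fingers, x is the direction in which the jaws open and shut, and the axes are right-handed (so a half turn about z gives the same grasp; the last joint's range is limited). The gripper opens to 85 mm and grips with 20 to 120 N. Pads are 22 mm wide; open, the fingers measure 114 mm over their backs; the gripper's body (76 mm by 85 mm) begins 54 mm behind the grasp point. The pads swing forward as they close: fully open they stand 13 mm farther back than shut.
Start: joints at [-1.217, 0.353, 1.633, -0, 1.155, -0.002], TCP at [217.711, -585.858, 231.281] pointing down, gripper open.
Joint ranges: [-2.63, 2.63], [-0.92, 2.1], [0.06, 2.66], [-1.3, 4.44], [0, 2.69], [-3.02, 3.02]. Speed limits (rad/s): [2.22, 2.22, 2.79, 3.14, 3.14, 3.14].

## Interface

Orientations are given as [roll, pitch, yaw] about the fixed x, y, z axes, in that order (R = Rz(yaw) Ry(pitch) Rx(roll)).
In Python, from rig import r, viewer, models gives the robot as it stands. The module is installed in compiled form; this text tells all that it offers.
- The arm moves only by the tool carry_out, never from a script. Its argument "targets" is a list of rows, each an object with "twist": the turn, a rotation vector about the tool's x, y, z in units of 90 degrees (1.0 is 90 degrees), a list of three; "delta_pos": the shift along the tool's x, y, z in units of 0.6 m (1.0 is 0.6 m), a list of three; "grip": the closure, from -1 (fully open) to 1 (shut), so that 0 is half open. A call has 1 to 5 rows; each row is the pose to reach, as a shift and turn from the pose commanded when the call began, along the tool's axes at that moment; what a row does not reach only later rows make up. A row lasts 1/12 s, in which the tool goes at most 41.7 mm and 7.16 degrees, less where a joint would pass 70% of its speed; a pose out of reach is approached as far as the arm can. A call with a number of a shift or a turn outside -1 to 1 is refused whole. A call with a gripper value outside its range is refused whole. The fingers move at their own pace and stop on an object; "newtons" is the grip in N (left out, the last holds). Time passes only in rows, so rows that repeat a pose let the fingers close. It gives the time, the measured TCP pose, the force and the opening at its end, in the units of the state.
- r.sense(): the state, without advancing time (a new reading comes with each control period).
- viewer.grab_frame(name): name is "scene" or "side" or "wrist"; returns (picture, depth): 384x512x3 uint8, red, green, blue; 384x512 float32, mm along the optical axis (not along the pixel's ray), 0 where there is no reading.
- viewer.calibration(name): a dict with "mtx" (3x3 intrinsics, pixels), "extrinsics" (4x4, takes a point from camera to world coordinates). Camera axes: x right, y down, z forward; pixel columns grow to the right and rows downward; lengths in mm; the calibration is good to about 2 mm. A picture is of the moment at which its call begins: read the wrist's pose just before it. calibration takes no time and is no camera call; for the wrist camera it gives the pose at the moment of the call.
- r.sign_off(): hands the job in, once; it reports no verdict.
Trained networks look in the newest picture that a camera, given by its name, has taken for a name from the list of things; names that differ only in an ending like _2 or _b are one class to them, and where a whole thing is asked for, a point or a joint stands for the part that bears it (a point fixed in the world has none). Each returns a list of dicts, best first, with "confidence" (0 to 1); they miss things now and then, are a little off and sometimes report something else, mostly with a low value. They report only what shows in the picture. A call takes as long as a camera call. They do not tell look-alikes from the thing itself.
- models.cut_out(query, camera): "pixels" (384x512 bool, what is visible of it) and "position" ([column, row] in pixels, amid what is visible of it).
The state is a dict: "clock": time; "qpos": joint angles; "qvel": joint speeds; "joint_efforts": joint torques, N m; "eef_pos": TCP position; "tcp_rot": TCP orientation; "contact_force": force on the tool from outside, world axes, zero at the start; "wrist_torque": the same for the moment, N m; "opening": opening from 0.0 (shut) to 1.0 (fully open).
Only numpy, scipy, OpenCV 4.12 (cv2) and the standard library are available. Lean on these libraries where they do the work, as an engineer would, in place of code of your own. Each camera call takes 0.05 s, during which the arm holds its last target. There are 200 camera calls.

## Working session

There is one attempt and no reset: what is moved stays moved. The work goes in short steps, Python scripts to look and compute and a tool call to move; the robot and the scene stay as the last step left them, time stands still between calls to the robot, and variables do not carry over. Pictures are saved under pics/ and viewed, about 12 in all and at most 16, crops included, and the job is handed in when it is done.

Besides the shell and the picture viewer there is one more tool, called after ">>>" by a JSON object that holds its "api" and its "payload", one argument or row to a line. carry_out: Moves the arm, as the interface text tells. Shifts and turns lie within -1 to 1; 1 stands for 0.6 m of shift or 90 degrees of turn. Its arguments: {"type":"object","properties":{"targets":{"type":"array","items":{"type":"object","properties":{"twist":{"type":"array","items":{"type":"number","minimum":-1,"maximum":1}},"delta_pos":{"type":"array","items":{"type":"number","minimum":-1,"maximum":1}},"grip":{"type":"number"}}}},"newtons":{"type":"number"}},"required":["targets"]}

```bash
mkdir -p pics
cat > h.py <<'E'
import numpy as np, cv2
from rig import r, viewer, models
def grab(cam,fn=None):
    K=viewer.calibration(cam); im,d=viewer.grab_frame(cam)
    if fn: cv2.imwrite('pics/'+fn,im[:,:,::-1])
    return im,d,np.array(K['mtx']),np.array(K['extrinsics'])
def cloud(d,M,E):
    v,u=np.mgrid[:d.shape[0],:d.shape[1]]
    p=np.stack([(u-M[0,2])/M[0,0]*d,(v-M[1,2])/M[1,1]*d,d],-1)
    return p@E[:3,:3].T+E[:3,3]
E
cat > a.py <<'E'
from h import *
s=r.sense(); print(s['clock'],s['eef_pos'],s['tcp_rot'],s['opening'])
ims=[]
for c in ['scene','side']:
    im,d,M,E=grab(c,c+'0.png'); P=cloud(d,M,E); np.savez(c+'0.npz',im=im,P=P,d=d)
    print(c,E[:3,3].round())
    for n in ['bottle_rack','stain_bottle','iodine_bottle','saline_bottle','oil_dropper','staining_jar','glass_beaker','strip_canister']:
        for o in models.cut_out(n,c)[:3]:
            m=o['pixels']&(d>0); q=P[m]
            if len(q)<5: continue
            print(n,round(o['confidence'],2),np.round(o['position']),m.sum(),np.median(q,0).round(),np.percentile(q,3,0).round(),np.percentile(q,97,0).round(),np.median(im[m],0))
E
python3 a.py
```

```text
0.0 [ 217.53430562 -585.43291979  230.57954047] [-3.14159064e+00  1.33194364e-03 -1.21500470e+00] 1.0045840158586792
scene [-449.  544. 1403.]
stain_bottle 0.58 [244. 176.] 168 [ 549. -118.   60.] [ 536. -138.   18.] [ 570. -104.   92.] [114.  104.  103.5]
stain_bottle 0.5 [244. 199.] 214 [448. -52.  51.] [436. -77.   0.] [491. -38.  88.] [62.5 96.  66. ]
saline_bottle 0.59 [335. 178.] 325 [ 338. -414.   66.] [ 322. -501.    0.] [ 418. -398.  115.] [124.  77.  46.]
staining_jar 0.68 [178. 198.] 397 [556. 151.  93.] [543. 120.  13.] [598. 175. 112.] [153. 143. 153.]
strip_canister 0.77 [166. 257.] 396 [366. 306. 101.] [357. 283.  13.] [398. 325. 134.] [94. 93. 92.]
side [   77. -1014.   468.]
bottle_rack 0.86 [279. 206.] 832 [ 541. -160.   28.] [ 449. -389.    2.] [610.  12. 112.] [132.  128.5 132. ]
bottle_rack 0.23 [281. 194.] 297 [ 552. -141.   58.] [ 538. -150.   27.] [ 572. -122.   90.] [172. 165. 164.]
stain_bottle 0.76 [280. 192.] 268 [ 552. -142.   57.] [ 539. -151.   28.] [ 572. -127.   90.] [173.5 169.  167.5]
saline_bottle 0.86 [257. 259.] 1242 [ 340. -445.   64.] [ 322. -454.    6.] [ 365. -418.  113.] [193. 100.  48.]
saline_bottle 0.85 [290. 243.] 1139 [ 423. -423.   60.] [ 407. -432.    3.] [ 452. -394.  113.] [160.  50.  46.]
saline_bottle 0.72 [246. 238.] 352 [ 353. -332.   48.] [ 344. -339.    8.] [ 386. -311.   83.] [180. 177. 167.]
oil_dropper 0.48 [267. 185.] 95 [556. -53.  48.] [548. -60.  27.] [567. -45.  76.] [58. 49. 44.]
glass_beaker 0.6 [309. 222.] 674 [ 534. -332.   55.] [ 517. -353.    8.] [ 584. -286.   84.] [199.5 199.  196. ]
```

View pics/scene0.png

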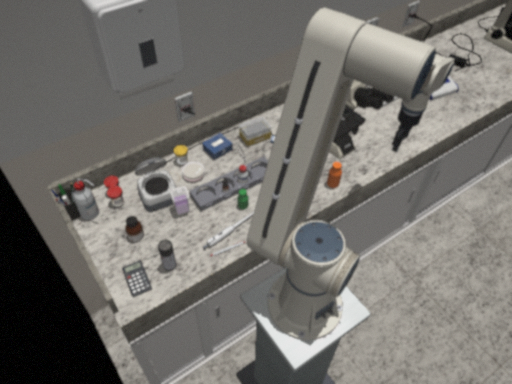

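View pics/side0.png

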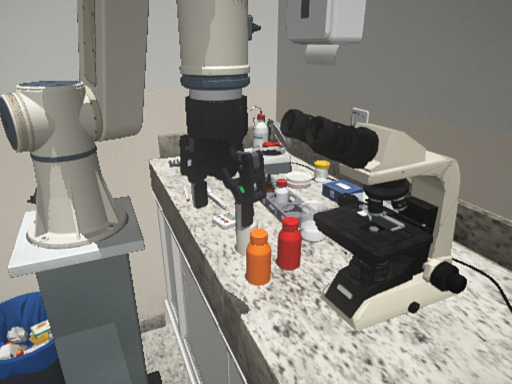

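The scene view shows the jar at (178,200) at the rack's left (+y) end, oil at (226,183) and stain at (243,172) in the middle wells. Iodine is at (134,229), the canister at (166,257) and the green decoy at (244,199). The side view shows a white saline bottle partly hidden at (246,238), with the orange and red decoys at (258,258) and (290,243).

Jar end = +y, so the targets are stain +126, iodine +42, saline -42, oil -126. I'll draw back left first.

```bash
cat >> h.py <<'E'
from scipy.spatial.transform import Rotation as Ro
def plan(pos,yaw,s=None):
    "rows numbers to reach world pos/yaw, tool down"
    s=s or r.sense(); Rt=Ro.from_euler('xyz',s['tcp_rot']); T=Ro.from_euler('xyz',[np.pi,0,yaw])
    d=Rt.inv().apply(np.array(pos)-s['eef_pos']); w=(Rt.inv()*T).as_rotvec()
    print('to',pos,'dpos',(d/600).round(4).tolist(),'twist',(w/(np.pi/2)).round(4).tolist(),'rows>=',round(np.linalg.norm(d)/41.7,1),round(np.degrees(np.linalg.norm(w))/7.16,1))
E
python3 - <<'E'
from h import *
plan([260,-300,330],-0.6); plan([380,-200,420],0)
P=np.load('scene0.npz')['P']
for n,v,u in [('iod',229,134),('stain',172,243),('oil',183,226)]:
    print(n,P[v-10:v+11:5,u-4:u+5:4].round().tolist())
E
```

```text
to [260, -300, 330] dpos [-0.422, -0.232, -0.1645] twist [-0.0, -0.0, -0.3915] rows>= 7.3 4.9
to [380, -200, 420] dpos [-0.5086, -0.4776, -0.3145] twist [-0.0, -0.0, -0.7735] rows>= 11.0 9.7
iod [[[570.0, 345.0, 95.0], [558.0, 334.0, 101.0], [630.0, 305.0, -3.0]], [[547.0, 355.0, 100.0], [543.0, 343.0, 95.0], [553.0, 327.0, 70.0]], [[550.0, 360.0, 69.0], [541.0, 348.0, 71.0], [542.0, 335.0, 59.0]], [[544.0, 366.0, 51.0], [534.0, 355.0, 54.0], [534.0, 342.0, 43.0]], [[550.0, 371.0, 15.0], [539.0, 360.0, 20.0], [536.0, 347.0, 13.0]]]
stain [[[659.0, -176.0, 3.0], [654.0, -193.0, -3.0], [644.0, -206.0, -2.0]], [[569.0, -117.0, 88.0], [557.0, -128.0, 92.0], [589.0, -168.0, 39.0]], [[567.0, -115.0, 62.0], [543.0, -118.0, 82.0], [553.0, -144.0, 56.0]], [[551.0, -104.0, 54.0], [546.0, -120.0, 49.0], [538.0, -134.0, 47.0]], [[559.0, -109.0, 13.0], [542.0, -118.0, 23.0], [542.0, -136.0, 12.0]]]
oil [[[645.0, -82.0, 4.0], [636.0, -96.0, 4.0], [603.0, -95.0, 36.0]], [[600.0, -55.0, 33.0], [594.0, -70.0, 29.0], [583.0, -82.0, 32.0]], [[597.0, -52.0, 7.0], [547.0, -42.0, 62.0], [581.0, -80.0, 4.0]], [[556.0, -27.0, 33.0], [548.0, -41.0, 31.0], [557.0, -65.0, 6.0]], [[535.0, -14.0, 32.0], [525.0, -26.0, 33.0], [518.0, -40.0, 32.0]]]
```

>>> {"api": "carry_out", "payload": {
  "targets": [
    {"delta_pos":[-0.422,-0.232,-0.1645],"twist":[0,0,-0.39],"grip":-1},
    {"delta_pos":[-0.422,-0.232,-0.1645],"twist":[0,0,-0.39],"grip":-1},
    {"delta_pos":[-0.422,-0.232,-0.1645],"twist":[0,0,-0.39],"grip":-1},
    {"delta_pos":[-0.422,-0.232,-0.1645],"twist":[0,0,-0.39],"grip":-1},
    {"delta_pos":[-0.422,-0.232,-0.1645],"twist":[0,0,-0.39],"grip":-1}
  ]
}}

```text
clock: 1.32
eef_pos: [246.4, -389.0, 299.0]
tcp_rot: [-3.141, 0.0, -0.597]
contact_force: [-0.0, -0.7, 0.9]
opening: 0.999
```

```bash
python3 -c "
from h import *
s=r.sense();print(s['clock'],s['eef_pos'],s['tcp_rot'],s['qpos'])
plan([420,-140,430],0)"
```

```text
1.3167 [ 246.41769213 -389.03674632  299.00974734] [-3.14144576e+00  1.08210216e-05 -5.96568926e-01] [-1.00953016e+00  2.49047610e-02  1.88638495e+00  1.38126567e-04
  1.23037181e+00 -4.13007359e-01]
to [420, -140, 430] dpos [0.0061, -0.5059, -0.2182] twist [-0.0001, -0.0, -0.3798] rows>= 7.9 4.8
```

>>> {"api": "carry_out", "payload": {
  "targets": [
    {"delta_pos":[0.006,-0.506,-0.218],"twist":[0,0,-0.38],"grip":-1},
    {"delta_pos":[0.006,-0.506,-0.218],"twist":[0,0,-0.38],"grip":-1},
    {"delta_pos":[0.006,-0.506,-0.218],"twist":[0,0,-0.38],"grip":-1},
    {"delta_pos":[0.006,-0.506,-0.218],"twist":[0,0,-0.38],"grip":-1},
    {"delta_pos":[0.006,-0.506,-0.218],"twist":[0,0,-0.38],"grip":-1}
  ]
}}

```text
clock: 1.73
eef_pos: [357.3, -232.8, 382.3]
tcp_rot: [3.141, -0.001, 0.001]
contact_force: [0.2, -0.7, -0.2]
opening: 1.0
```

```bash
cat > look.py <<'E'
from h import *
import sys
tag=sys.argv[1]
s=r.sense();print(s['clock'],s['eef_pos'].round(1) if hasattr(s['eef_pos'],'round') else s['eef_pos'],s['tcp_rot'])
im,d,M,E=grab('wrist',tag+'.png'); P=cloud(d,M,E); np.savez(tag+'.npz',im=im,P=P,d=d,M=M,E=E)
print('cam',E[:3,3].round(),'fwd',E[:3,2].round(2))
for n in sys.argv[2:]:
    for o in models.cut_out(n,'wrist')[:2]:
        m=o['pixels']&(d>0); q=P[m]
        if len(q)<5: continue
        t=q[q[:,2]>np.percentile(q[:,2],97)-8]
        print(n,round(o['confidence'],2),np.round(o['position']),m.sum(),'top',((t.min(0)+t.max(0))/2).round(1),np.ptp(t,axis=0).round(),np.median(im[m],0))
E
python3 look.py w1 bottle_rack stain_bottle oil_dropper saline_bottle staining_jar glass_beaker
```

```text
1.7333 [ 357.3 -232.8  382.3] [ 3.14095498e+00 -9.37055993e-04  6.79368202e-04]
cam [ 356. -160.  525.] fwd [-0.   -0.29 -0.96]
bottle_rack 0.84 [372.  74.] 8641 top [ 562.6 -126.6   56.9] [104. 276.  62.] [112. 110. 114.]
stain_bottle 0.68 [320.  47.] 792 top [457.2 -60.   83. ] [28. 29.  9.] [44. 96. 56.]
stain_bottle 0.62 [376.  92.] 884 top [ 558.8 -126.3   87. ] [30. 30.  9.] [110.   77.   76.5]
oil_dropper 0.75 [379.  40.] 452 top [555.9 -45.4  78.3] [ 7.  8. 10.] [58. 49. 46.]
saline_bottle 0.94 [264. 194.] 895 top [ 368.4 -310.8  109.8] [35. 36.  9.] [ 80.  80. 112.]
saline_bottle 0.9 [297. 242.] 1087 top [ 431.9 -402.9  110. ] [35. 33.  9.] [94. 29. 28.]
glass_beaker 0.65 [363. 200.] 1797 top [ 549.9 -317.9   82.3] [76. 71. 10.] [146. 142. 139.]
```

View pics/w1.png

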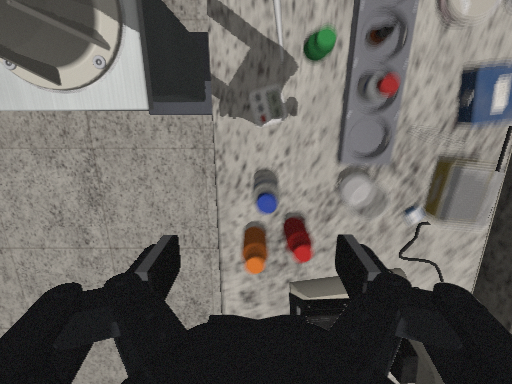

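```bash
cat > rack.py <<'E'
from h import *
import sys
f=np.load(sys.argv[1]+'.npz'); P=f['P']
m=(abs(P[...,2]-32)<6)&(P[...,0]>480)&(P[...,0]<640)&(P[...,1]>-290)&(P[...,1]<130)
m=m.astype(np.uint8); m=cv2.morphologyEx(m,cv2.MORPH_OPEN,np.ones((3,3)))
n,l,st,_=cv2.connectedComponentsWithStats(m); k=1+np.argmax(st[1:,4]); q=P[l==k]
print(len(q),q.min(0),q.max(0),np.median(q[:,2]))
(c,sz,a)=cv2.minAreaRect(q[:,:2].astype(np.float32)); print(c,sz,a)
print(cv2.boxPoints((c,sz,a)).round(1).tolist())
E
python3 rack.py w1; python3 -c "
from h import *
plan([440,60,430],0)"
```

```text
4516 [ 510.42801737 -264.69578215   26.0347656 ] [614.84352207  11.50420349  35.53299392] 32.13197734291501
(562.7330932617188, -125.4771728515625) (276.1143798828125, 95.50275421142578) 87.97052764892578
[[510.1000061035156, -261.79998779296875], [605.5999755859375, -265.1000061035156], [615.2999877929688, 10.800000190734863], [519.9000244140625, 14.199999809265137]]
to [440, 60, 430] dpos [0.1362, -0.4929, -0.0828] twist [-0.0002, 0.0008, -0.0048] rows>= 7.5 0.1
```

>>> {"api": "carry_out", "payload": {
  "targets": [
    {"delta_pos":[0.136,-0.493,-0.083],"grip":-1},
    {"delta_pos":[0.136,-0.493,-0.083],"grip":-1},
    {"delta_pos":[0.136,-0.493,-0.083],"grip":-1},
    {"delta_pos":[0.136,-0.493,-0.083],"grip":-1},
    {"delta_pos":[0.136,-0.493,-0.083],"grip":-1}
  ]
}}

```text
schema error: expected keys twist, delta_pos, grip
```

>>> {"api": "carry_out", "payload": {
  "targets": [
    {"delta_pos":[0.04,-0.14,-0.02],"grip":-1},
    {"delta_pos":[0.04,-0.14,-0.02],"grip":-1},
    {"delta_pos":[0.04,-0.14,-0.02],"grip":-1}
  ]
}}

```text
schema error: expected keys twist, delta_pos, grip
```

```bash
python3 look.py w2 stain_bottle oil_dropper staining_jar iodine_bottle strip_canister; python3 rack.py w2
```

```text
2.0833 [ 356.  -235.1  380.3] [-3.14122214e+00  1.27073151e-03 -7.50306117e-03]
cam [ 356. -162.  523.] fwd [-0.   -0.29 -0.96]
stain_bottle 0.89 [377.  91.] 982 top [ 558.9 -126.6   87. ] [30. 30. 10.] [110.5  68.   68. ]
stain_bottle 0.61 [320.  44.] 871 top [458.2 -59.8  82.9] [30. 29.  9.] [37. 87. 47.]
oil_dropper 0.88 [381.  36.] 476 top [556.6 -44.4  78.8] [ 8. 10. 10.] [44.  31.5 26. ]
4533 [ 510.65276234 -264.34723772   26.11521549] [614.39754953   7.18805946  35.65737133] 32.11565718752587
(562.73974609375, -128.23568725585938) (270.70172119140625, 95.81952667236328) 87.82534790039062
[[509.70001220703125, -261.70001220703125], [605.5, -265.29998779296875], [615.7999877929688, 5.199999809265137], [520.0, 8.800000190734863]]
```

View pics/w2.png

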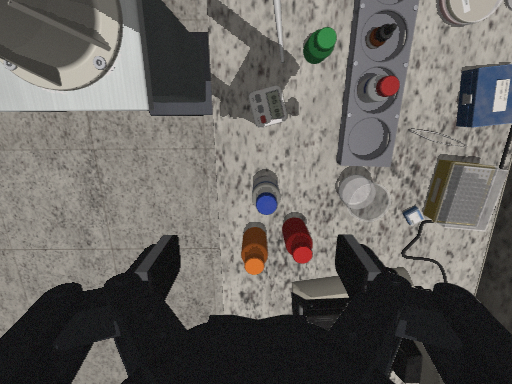

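The same view from a standstill: stain at (377,88), oil at (381,36), the outer well at (370,137) empty. The moves were refused because `twist` is required in every row. Resending.

>>> {"api": "carry_out", "payload": {
  "targets": [
    {"delta_pos":[0.136,-0.493,-0.083],"twist":[0,0,0],"grip":-1},
    {"delta_pos":[0.136,-0.493,-0.083],"twist":[0,0,0],"grip":-1},
    {"delta_pos":[0.136,-0.493,-0.083],"twist":[0,0,0],"grip":-1},
    {"delta_pos":[0.136,-0.493,-0.083],"twist":[0,0,0],"grip":-1},
    {"delta_pos":[0.136,-0.493,-0.083],"twist":[0,0,0],"grip":-1}
  ]
}}

```text
clock: 2.8
eef_pos: [412.6, -35.1, 414.9]
tcp_rot: [3.141, -0.001, -0.007]
contact_force: [1.1, -0.6, 0.1]
opening: 1.008
```

>>> {"api": "carry_out", "payload": {
  "targets": [
    {"delta_pos":[0.04,-0.14,-0.02],"twist":[0,0,0],"grip":-1},
    {"delta_pos":[0.04,-0.14,-0.02],"twist":[0,0,0],"grip":-1},
    {"delta_pos":[0.04,-0.14,-0.02],"twist":[0,0,0],"grip":-1},
    {"delta_pos":[0.04,-0.14,-0.02],"twist":[0,0,0],"grip":-1}
  ]
}}

```text
clock: 3.13
eef_pos: [437.5, 49.3, 426.4]
tcp_rot: [-3.141, 0.0, -0.002]
contact_force: [0.0, -0.2, -0.3]
opening: 0.996
```

```bash
python3 look.py w3 stain_bottle oil_dropper staining_jar iodine_bottle strip_canister; python3 rack.py w3; python3 -c "
from h import *
plan([559,-126.5,160],-0.036)"
```

```text
3.1333 [437.5  49.3 426.4] [-3.14135548e+00  6.47838649e-05 -1.68637138e-03]
cam [437. 122. 569.] fwd [-0.   -0.29 -0.96]
stain_bottle 0.96 [270. 201.] 448 top [457.9 -58.6  83.4] [29. 28.  9.] [34.  81.  43.5]
stain_bottle 0.6 [313. 236.] 477 top [ 557.7 -125.    86.8] [28. 27. 10.] [95. 69. 70.]
oil_dropper 0.49 [317. 193.] 222 top [557.1 -43.5  78.2] [8. 9. 9.] [45. 32. 30.]
staining_jar 0.62 [335.  97.] 1656 top [573.8 144.3 111.1] [20. 20.  6.] [167. 150. 164.]
strip_canister 0.95 [226.  12.] 576 top [381.9 279.6 112.9] [28.  5. 14.] [64. 64. 65.]
3208 [ 510.10532962 -265.22805427   26.08809705] [616.90513323  89.37731213  35.69038269] 32.28732613079171
(563.662841796875, -88.04560852050781) (353.4930419921875, 94.65397644042969) 87.88581848144531
[[509.79998779296875, -262.8999938964844], [604.4000244140625, -266.3999938964844], [617.5, 86.80000305175781], [522.9000244140625, 90.30000305175781]]
to [559, -126.5, 160] dpos [0.206, 0.2858, 0.4438] twist [0.0002, 0.0002, 0.018] rows>= 8.2 0.2
```

View pics/w3.png

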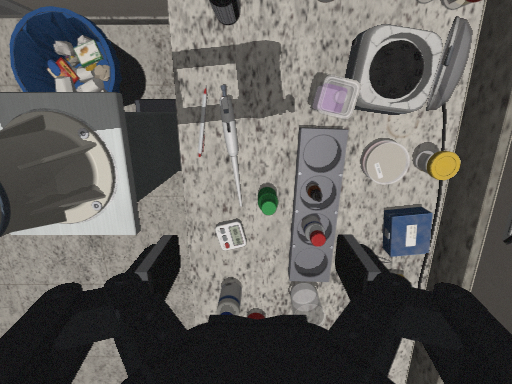

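Rack centre is (563.7,-88) with yaw about -0.037. The picture shows the jar at (337,97) and empty wells at (322,152) and (312,262). Next, above the stain bottle.

>>> {"api": "carry_out", "payload": {
  "newtons": 30,
  "targets": [
    {"delta_pos":[0.206,0.286,0.444],"twist":[0,0,0.022],"grip":-1},
    {"delta_pos":[0.206,0.286,0.444],"twist":[0,0,0.022],"grip":-1},
    {"delta_pos":[0.206,0.286,0.444],"twist":[0,0,0.022],"grip":-1},
    {"delta_pos":[0.206,0.286,0.444],"twist":[0,0,0.022],"grip":-1},
    {"delta_pos":[0.206,0.286,0.444],"twist":[0,0,0.022],"grip":-1}
  ]
}}

```text
clock: 3.85
eef_pos: [512.3, -60.5, 262.0]
tcp_rot: [3.141, -0.001, -0.042]
contact_force: [0.2, -0.2, -0.3]
opening: 0.999
```

```bash
cat > p.py <<'E'
from h import *
import sys
a=[float(x) for x in sys.argv[1:]]; s=r.sense(); print(s['clock'],s['eef_pos'].round(1),s['tcp_rot'].round(3))
for i in range(0,len(a),3): plan(a[i:i+3],-0.037,s)
E
sleep 0; python3 p.py 559 -126.5 130 559 -126.5 36
```

```text
3.85 [512.3 -60.5 262. ] [ 3.141e+00 -1.000e-03 -4.200e-02]
to [559.0, -126.5, 130.0] dpos [0.0823, 0.1066, 0.2201] twist [0.0001, -0.0005, -0.0032] rows>= 3.7 0.0
to [559.0, -126.5, 36.0] dpos [0.0822, 0.1066, 0.3768] twist [0.0001, -0.0005, -0.0032] rows>= 5.8 0.0
```

>>> {"api": "carry_out", "payload": {
  "targets": [
    {"delta_pos":[0.082,0.107,0.2],"twist":[0,0,0],"grip":-1},
    {"delta_pos":[0.082,0.107,0.22],"twist":[0,0,0],"grip":-1},
    {"delta_pos":[0.082,0.107,0.22],"twist":[0,0,0],"grip":-1},
    {"delta_pos":[0.082,0.107,0.22],"twist":[0,0,0],"grip":-1},
    {"delta_pos":[0.082,0.107,0.22],"twist":[0,0,0],"grip":-1}
  ]
}}

```text
clock: 4.27
eef_pos: [556.5, -126.9, 125.9]
tcp_rot: [-3.141, 0.007, -0.043]
contact_force: [-0.9, 0.4, -0.4]
opening: 1.007
```

```bash
python3 p.py 559 -126 36
```

```text
4.2667 [ 556.5 -126.9  125.9] [-3.141  0.007 -0.043]
to [559.0, -126.0, 36.0] dpos [0.0052, -0.0016, 0.1498] twist [-0.0005, 0.0045, -0.0041] rows>= 2.2 0.1
```

>>> {"api": "carry_out", "payload": {
  "targets": [
    {"delta_pos":[0.003,-0.001,0.06],"twist":[0,0,0],"grip":-1},
    {"delta_pos":[0.003,-0.001,0.12],"twist":[0,0,0],"grip":-1},
    {"delta_pos":[0.003,-0.001,0.15],"twist":[0,0,0],"grip":-1},
    {"delta_pos":[0.003,-0.001,0.15],"twist":[0,0,0],"grip":-1},
    {"delta_pos":[0.003,-0.001,0.15],"twist":[0,0,0],"grip":-1}
  ]
}}

```text
clock: 4.68
eef_pos: [560.2, -124.1, 41.9]
tcp_rot: [-3.141, 0.001, -0.041]
contact_force: [-0.1, 0.4, 0.8]
opening: 1.0
```

```bash
python3 p.py 559 -126 36
```

```text
4.6833 [ 560.2 -124.1   41.9] [-3.141e+00  1.000e-03 -4.100e-02]
to [559.0, -126.0, 36.0] dpos [-0.0019, 0.0033, 0.0099] twist [-0.0001, 0.0005, -0.0025] rows>= 0.2 0.0
```

>>> {"api": "carry_out", "payload": {
  "newtons": 30,
  "targets": [
    {"delta_pos":[-0.002,0.002,0.008],"twist":[0,0,0],"grip":-1},
    {"delta_pos":[-0.002,0.002,0.008],"twist":[0,0,0],"grip":1},
    {"delta_pos":[-0.002,0.002,0.008],"twist":[0,0,0],"grip":1},
    {"delta_pos":[-0.002,0.002,0.008],"twist":[0,0,0],"grip":1},
    {"delta_pos":[-0.002,0.002,0.008],"twist":[0,0,0],"grip":1}
  ]
}}

```text
clock: 5.1
eef_pos: [559.9, -125.1, 37.5]
tcp_rot: [3.141, -0.001, -0.04]
contact_force: [-3.9, -0.5, 14.1]
opening: 0.484
```

>>> {"api": "carry_out", "payload": {
  "targets": [
    {"delta_pos":[0,0,0],"twist":[0,0,0],"grip":1},
    {"delta_pos":[0,0,0],"twist":[0,0,0],"grip":1},
    {"delta_pos":[0,0,0],"twist":[0,0,0],"grip":1}
  ]
}}

```text
clock: 5.35
eef_pos: [559.9, -125.0, 37.6]
tcp_rot: [3.141, -0.001, -0.04]
contact_force: [-2.1, 0.8, 6.9]
opening: 0.479
```

```bash
python3 p.py 560 -125 116 568.4 37.9 116; cat h.py | head -0
```

```text
5.35 [ 559.9 -125.    37.6] [ 3.141e+00 -1.000e-03 -4.000e-02]
to [560.0, -125.0, 116.0] dpos [0.0004, -0.0, -0.1306] twist [0.0002, -0.0007, -0.0019] rows>= 1.9 0.0
to [568.4, 37.9, 116.0] dpos [0.0035, -0.2719, -0.1307] twist [0.0002, -0.0007, -0.0019] rows>= 4.3 0.0
```

>>> {"api": "carry_out", "payload": {
  "targets": [
    {"delta_pos":[0,0,-0.04],"twist":[0,0,0],"grip":1},
    {"delta_pos":[0,0,-0.1],"twist":[0,0,0],"grip":1},
    {"delta_pos":[0,0,-0.167],"twist":[0,0,0],"grip":1},
    {"delta_pos":[0,0,-0.167],"twist":[0,0,0],"grip":1},
    {"delta_pos":[0.001,-0.05,-0.167],"twist":[0,0,0],"grip":1}
  ]
}}

```text
clock: 5.77
eef_pos: [563.5, -98.3, 140.0]
tcp_rot: [3.139, -0.007, -0.042]
contact_force: [0.6, 1.0, 0.1]
opening: 0.487
```

>>> {"api": "carry_out", "payload": {
  "targets": [
    {"delta_pos":[0.001,-0.06,0],"twist":[0,0,0],"grip":1},
    {"delta_pos":[0.002,-0.12,0],"twist":[0,0,0],"grip":1},
    {"delta_pos":[0.003,-0.18,0],"twist":[0,0,0],"grip":1},
    {"delta_pos":[0.003,-0.21,0],"twist":[0,0,0],"grip":1},
    {"delta_pos":[0.003,-0.221,0],"twist":[0,0,0],"grip":1}
  ]
}}

```text
clock: 6.18
eef_pos: [568.4, 40.3, 136.9]
tcp_rot: [-3.141, -0.001, -0.038]
contact_force: [0.9, -0.4, -1.4]
opening: 0.482
```

```bash
python3 p.py 568.4 37.9 38.5;python3 -c "print(__import__('h').r.sense()['opening'])"
```

```text
6.1833 [568.4  40.3 136.9] [-3.141e+00 -1.000e-03 -3.800e-02]
to [568.4, 37.9, 38.5] dpos [0.0001, 0.0041, 0.1641] twist [-0.0004, -0.0004, -0.0004] rows>= 2.4 0.0
0.4817219313816223
```

>>> {"api": "carry_out", "payload": {
  "targets": [
    {"delta_pos":[0,0.003,0.06],"twist":[0,0,0],"grip":1},
    {"delta_pos":[0,0.003,0.12],"twist":[0,0,0],"grip":1},
    {"delta_pos":[0,0.003,0.155],"twist":[0,0,0],"grip":1},
    {"delta_pos":[0,0.003,0.155],"twist":[0,0,0],"grip":1},
    {"delta_pos":[0,0.003,0.155],"twist":[0,0,0],"grip":1}
  ]
}}

```text
clock: 6.6
eef_pos: [567.5, 35.1, 43.1]
tcp_rot: [3.141, 0.002, -0.04]
contact_force: [1.2, -0.6, -0.2]
opening: 0.485
```

```bash
python3 p.py 568.4 37.9 38
```

```text
6.6 [567.5  35.1  43.1] [ 3.141e+00  2.000e-03 -4.000e-02]
to [568.4, 37.9, 38.0] dpos [0.0013, -0.0047, 0.0085] twist [0.0002, 0.0015, -0.0021] rows>= 0.1 0.0
```

>>> {"api": "carry_out", "payload": {
  "targets": [
    {"delta_pos":[0,-0.004,0.003],"twist":[0,0,0],"grip":1},
    {"delta_pos":[0,-0.004,0.005],"twist":[0,0,0],"grip":1},
    {"delta_pos":[0,-0.004,0.007],"twist":[0,0,0],"grip":1},
    {"delta_pos":[0,-0.004,0.008],"twist":[0,0,0],"grip":1},
    {"delta_pos":[0,-0.004,0.008],"twist":[0,0,0],"grip":1}
  ]
}}

```text
clock: 7.02
eef_pos: [568.7, 38.0, 39.5]
tcp_rot: [-3.142, -0.001, -0.04]
contact_force: [-0.6, 0.1, -1.7]
opening: 0.484
```

>>> {"api": "carry_out", "payload": {
  "targets": [
    {"delta_pos":[0,0,0],"twist":[0,0,0],"grip":1},
    {"delta_pos":[0,0,0],"twist":[0,0,0],"grip":1}
  ]
}}

```text
clock: 7.18
eef_pos: [568.4, 38.0, 39.2]
tcp_rot: [-3.142, -0.0, -0.04]
contact_force: [0.3, 0.3, -0.1]
opening: 0.485
```

>>> {"api": "carry_out", "payload": {
  "targets": [
    {"delta_pos":[0,0,0.001],"twist":[0,0,0],"grip":1},
    {"delta_pos":[0,0,0.002],"twist":[0,0,0],"grip":1},
    {"delta_pos":[0,0,0.0025],"twist":[0,0,0],"grip":1},
    {"delta_pos":[0,0,0.003],"twist":[0,0,0],"grip":1},
    {"delta_pos":[0,0,0.003],"twist":[0,0,0],"grip":1}
  ]
}}

```text
clock: 7.6
eef_pos: [568.4, 38.0, 37.7]
tcp_rot: [-3.142, -0.0, -0.04]
contact_force: [-2.3, -0.2, 8.0]
opening: 0.482
```

>>> {"api": "carry_out", "payload": {
  "targets": [
    {"delta_pos":[0,0,0],"twist":[0,0,0],"grip":0.2},
    {"delta_pos":[0,0,0],"twist":[0,0,0],"grip":-0.5},
    {"delta_pos":[0,0,0],"twist":[0,0,0],"grip":-1},
    {"delta_pos":[0,0,0],"twist":[0,0,0],"grip":-1},
    {"delta_pos":[0,0,0],"twist":[0,0,0],"grip":-1}
  ]
}}

```text
clock: 8.02
eef_pos: [568.2, 38.0, 36.9]
tcp_rot: [-3.142, 0.0, -0.04]
contact_force: [0.3, 0.0, -0.2]
opening: 0.997
```

>>> {"api": "carry_out", "payload": {
  "targets": [
    {"delta_pos":[0,0,-0.03],"twist":[0,0,0],"grip":-1},
    {"delta_pos":[0,0,-0.09],"twist":[0,0,0],"grip":-1},
    {"delta_pos":[0,0,-0.15],"twist":[0,0,0],"grip":-1},
    {"delta_pos":[0,0,-0.15],"twist":[0,0,0],"grip":-1},
    {"delta_pos":[0,0,-0.15],"twist":[0,0,0],"grip":-1}
  ]
}}

```text
clock: 8.43
eef_pos: [569.9, 38.1, 129.2]
tcp_rot: [-3.141, -0.004, -0.04]
contact_force: [-0.1, 0.4, -1.7]
opening: 1.002
```

```bash
python3 p.py 556.8 -44 130 556.8 -44 34; python3 look.py w4 stain_bottle oil_dropper
```

```text
8.4333 [569.9  38.1 129.2] [-3.141 -0.004 -0.04 ]
to [556.8, -44.0, 130.0] dpos [-0.0164, 0.1377, -0.0015] twist [-0.0003, -0.0029, -0.002] rows>= 2.0 0.0
to [556.8, -44.0, 34.0] dpos [-0.0171, 0.1377, 0.1585] twist [-0.0003, -0.0029, -0.002] rows>= 3.0 0.0
8.4333 [569.9  38.1 129.2] [-3.14113218 -0.00448096 -0.04008222]
cam [571. 111. 272.] fwd [-0.01 -0.29 -0.96]
stain_bottle 0.71 [176. 285.] 173 top [501.4 -18.  104.6] [ 49.  97. 113.] [28. 51. 32.]
stain_bottle 0.62 [254. 201.] 2515 top [567.4  37.4  86.7] [30. 30.  9.] [87. 50. 51.]
oil_dropper 0.56 [250. 268.] 1134 top [557.7 -41.2  78.5] [ 9.  7. 10.] [40. 27. 23.]
```

>>> {"api": "carry_out", "payload": {
  "targets": [
    {"delta_pos":[-0.01,0.07,0],"twist":[0,0,0],"grip":-1},
    {"delta_pos":[-0.017,0.135,0],"twist":[0,0,0],"grip":-1},
    {"delta_pos":[-0.017,0.135,0],"twist":[0,0,0],"grip":-1},
    {"delta_pos":[-0.017,0.135,0],"twist":[0,0,0],"grip":-1}
  ]
}}

```text
clock: 8.92
eef_pos: [553.6, -44.1, 125.6]
tcp_rot: [-3.142, 0.003, -0.043]
contact_force: [0.4, -0.3, 0.7]
opening: 0.999
```

>>> {"api": "carry_out", "payload": {
  "targets": [
    {"delta_pos":[0,0,0.06],"twist":[0,0,0],"grip":-1},
    {"delta_pos":[0,0,0.12],"twist":[0,0,0],"grip":-1},
    {"delta_pos":[0,0,0.15],"twist":[0,0,0],"grip":-1},
    {"delta_pos":[0,0,0.15],"twist":[0,0,0],"grip":-1},
    {"delta_pos":[0,0,0.15],"twist":[0,0,0],"grip":-1}
  ]
}}

```text
clock: 9.33
eef_pos: [553.8, -41.6, 35.8]
tcp_rot: [-3.141, 0.004, -0.039]
contact_force: [-0.5, -0.1, 0.2]
opening: 1.003
```

```bash
python3 p.py 557.2 -43 34
```

```text
9.3333 [553.8 -41.6  35.8] [-3.141  0.004 -0.039]
to [557.2, -43.0, 34.0] dpos [0.0058, 0.0022, 0.0029] twist [-0.0002, 0.0022, -0.0015] rows>= 0.1 0.0
```

>>> {"api": "carry_out", "payload": {
  "targets": [
    {"delta_pos":[0.0055,0.002,0.002],"twist":[0,0,0],"grip":-1},
    {"delta_pos":[0.0055,0.002,0.002],"twist":[0,0,0],"grip":-0.5},
    {"delta_pos":[0.0055,0.002,0.002],"twist":[0,0,0],"grip":0},
    {"delta_pos":[0.0055,0.002,0.002],"twist":[0,0,0],"grip":0.3},
    {"delta_pos":[0.0055,0.002,0.002],"twist":[0,0,0],"grip":0.3}
  ]
}}

```text
clock: 9.75
eef_pos: [558.6, -43.8, 36.7]
tcp_rot: [3.142, -0.001, -0.04]
contact_force: [0.1, 0.4, 0.2]
opening: 0.455
```

>>> {"api": "carry_out", "payload": {
  "newtons": 20,
  "targets": [
    {"delta_pos":[0,0,0],"twist":[0,0,0],"grip":0.45},
    {"delta_pos":[0,0,0],"twist":[0,0,0],"grip":0.6},
    {"delta_pos":[0,0,0],"twist":[0,0,0],"grip":1},
    {"delta_pos":[0,0,0],"twist":[0,0,0],"grip":1},
    {"delta_pos":[0,0,0],"twist":[0,0,0],"grip":1}
  ]
}}

```text
clock: 10.17
eef_pos: [558.4, -43.8, 36.3]
tcp_rot: [-3.142, -0.001, -0.04]
contact_force: [0.0, 0.6, 6.7]
opening: 0.25
```

```bash
python3 p.py 559 -213.9 34
```

```text
10.1667 [558.4 -43.8  36.3] [-3.142e+00 -1.000e-03 -4.000e-02]
to [559.0, -213.9, 34.0] dpos [0.0123, 0.2832, 0.0038] twist [-0.0, -0.0004, -0.002] rows>= 4.1 0.0
```

>>> {"api": "carry_out", "payload": {
  "targets": [
    {"delta_pos":[0,0,-0.03],"twist":[0,0,0],"grip":1},
    {"delta_pos":[0,0,-0.08],"twist":[0,0,0],"grip":1},
    {"delta_pos":[0,0,-0.1],"twist":[0,0,0],"grip":1},
    {"delta_pos":[0.002,0.04,-0.1],"twist":[0,0,0],"grip":1},
    {"delta_pos":[0.004,0.1,-0.1],"twist":[0,0,0],"grip":1}
  ]
}}

```text
clock: 10.58
eef_pos: [559.0, -102.6, 96.9]
tcp_rot: [-3.141, -0.002, -0.037]
contact_force: [-0.1, 0.0, -0.9]
opening: 0.25
```

>>> {"api": "carry_out", "payload": {
  "targets": [
    {"delta_pos":[0.003,0.06,0],"twist":[0,0,0],"grip":1},
    {"delta_pos":[0.006,0.12,0],"twist":[0,0,0],"grip":1},
    {"delta_pos":[0.008,0.17,0],"twist":[0,0,0],"grip":1},
    {"delta_pos":[0.008,0.183,0],"twist":[0,0,0],"grip":1},
    {"delta_pos":[0.008,0.183,0],"twist":[0,0,0],"grip":1}
  ]
}}

```text
clock: 11.0
eef_pos: [558.3, -215.8, 95.5]
tcp_rot: [3.141, -0.0, -0.043]
contact_force: [1.3, 0.2, -0.7]
opening: 0.25
```

```bash
python3 p.py 559 -213.9 38;python3 -c "print(__import__('h').r.sense()['opening'])"
```

```text
11.0 [ 558.3 -215.8   95.5] [ 3.141 -0.    -0.043]
to [559.0, -213.9, 38.0] dpos [0.001, -0.0033, 0.0959] twist [0.0002, -0.0001, -0.0038] rows>= 1.4 0.0
0.24973318748563816
```

>>> {"api": "carry_out", "payload": {
  "targets": [
    {"delta_pos":[0.001,-0.002,0.04],"twist":[0,0,0],"grip":1},
    {"delta_pos":[0.001,-0.002,0.08],"twist":[0,0,0],"grip":1},
    {"delta_pos":[0.001,-0.002,0.092],"twist":[0,0,0],"grip":1},
    {"delta_pos":[0.001,-0.002,0.095],"twist":[0,0,0],"grip":1},
    {"delta_pos":[0.001,-0.002,0.095],"twist":[0,0,0],"grip":1}
  ]
}}

```text
clock: 11.42
eef_pos: [558.9, -211.5, 38.6]
tcp_rot: [-3.141, 0.001, -0.039]
contact_force: [-0.4, -0.7, -0.9]
opening: 0.248
```

>>> {"api": "carry_out", "payload": {
  "targets": [
    {"delta_pos":[0,0,0.001],"twist":[0,0,0],"grip":1},
    {"delta_pos":[0,0,0.002],"twist":[0,0,0],"grip":1},
    {"delta_pos":[0,0,0.002],"twist":[0,0,0],"grip":1}
  ]
}}

```text
clock: 11.67
eef_pos: [559.8, -212.6, 38.6]
tcp_rot: [3.141, -0.001, -0.04]
contact_force: [-0.1, -0.5, -0.2]
opening: 0.247
```

Contact is expected near 36.3.

>>> {"api": "carry_out", "payload": {
  "targets": [
    {"delta_pos":[0,0,0.0015],"twist":[0,0,0],"grip":1},
    {"delta_pos":[0,0,0.0025],"twist":[0,0,0],"grip":1},
    {"delta_pos":[0,0,0.003],"twist":[0,0,0],"grip":1},
    {"delta_pos":[0,0,0.0035],"twist":[0,0,0],"grip":1},
    {"delta_pos":[0,0,0.0035],"twist":[0,0,0],"grip":1}
  ]
}}

```text
clock: 12.08
eef_pos: [559.6, -212.8, 36.3]
tcp_rot: [3.141, -0.001, -0.04]
contact_force: [-0.8, 1.3, 6.4]
opening: 0.247
```

>>> {"api": "carry_out", "payload": {
  "targets": [
    {"delta_pos":[0,0,0],"twist":[0,0,0],"grip":0.4},
    {"delta_pos":[0,0,0],"twist":[0,0,0],"grip":0},
    {"delta_pos":[0,0,0],"twist":[0,0,0],"grip":-0.5},
    {"delta_pos":[0,0,0],"twist":[0,0,0],"grip":-1},
    {"delta_pos":[0,0,0],"twist":[0,0,0],"grip":-1}
  ]
}}

```text
clock: 12.5
eef_pos: [559.1, -212.6, 35.4]
tcp_rot: [-3.141, 0.0, -0.04]
contact_force: [0.9, -0.5, -0.2]
opening: 0.853
```

>>> {"api": "carry_out", "payload": {
  "targets": [
    {"delta_pos":[0,0,-0.03],"twist":[0,0,0],"grip":-1},
    {"delta_pos":[0,0,-0.09],"twist":[0,0,0],"grip":-1},
    {"delta_pos":[0,0,-0.15],"twist":[0,0,0],"grip":-1},
    {"delta_pos":[0,0,-0.21],"twist":[0,0,0],"grip":-1},
    {"delta_pos":[0,0,-0.21],"twist":[0,0,0],"grip":-1}
  ]
}}

```text
clock: 12.92
eef_pos: [562.9, -214.0, 168.6]
tcp_rot: [3.138, -0.01, -0.04]
contact_force: [1.5, -1.0, 0.9]
opening: 1.001
```

```bash
python3 p.py 368.4 -311 155 368.4 -311 53; python3 look.py w5 oil_dropper stain_bottle
```

```text
12.9167 [ 562.9 -214.   168.6] [ 3.138 -0.01  -0.04 ]
to [368.4, -311.0, 155.0] dpos [-0.3176, 0.1744, 0.0202] twist [0.0021, -0.0062, -0.002] rows>= 5.2 0.1
to [368.4, -311.0, 53.0] dpos [-0.3192, 0.1739, 0.1901] twist [0.0021, -0.0062, -0.002] rows>= 5.9 0.1
12.9167 [ 562.9 -214.   168.6] [ 3.13834744 -0.00967606 -0.04005398]
cam [ 564. -140.  311.] fwd [-0.   -0.29 -0.96]
oil_dropper 0.81 [254. 178.] 771 top [ 558.8 -212.1   79.1] [ 9. 10.  9.] [44. 30. 27.]
stain_bottle 0.77 [137.  22.] 3035 top [458.5 -66.2  83. ] [31. 16. 10.] [31. 71. 39.]
```

>>> {"api": "carry_out", "payload": {
  "targets": [
    {"delta_pos":[-0.06,0.033,0.005],"twist":[0,0,0],"grip":-1},
    {"delta_pos":[-0.12,0.066,0.01],"twist":[0,0,0],"grip":-1},
    {"delta_pos":[-0.18,0.099,0.015],"twist":[0,0,0],"grip":-1},
    {"delta_pos":[-0.24,0.13,0.02],"twist":[0,0,0],"grip":-1},
    {"delta_pos":[-0.3,0.165,0.02],"twist":[0,0,0],"grip":-1}
  ]
}}

```text
clock: 13.48
eef_pos: [372.3, -303.3, 147.2]
tcp_rot: [-3.139, 0.003, -0.039]
contact_force: [0.4, -1.4, 0.5]
opening: 1.002
```

>>> {"api": "carry_out", "payload": {
  "targets": [
    {"delta_pos":[-0.018,0.009,0],"twist":[0,0,0],"grip":-1},
    {"delta_pos":[-0.018,0.009,0],"twist":[0,0,0],"grip":-1},
    {"delta_pos":[-0.018,0.009,0],"twist":[0,0,0],"grip":-1}
  ]
}}

```text
clock: 13.73
eef_pos: [363.7, -309.1, 148.6]
tcp_rot: [-3.14, 0.001, -0.042]
contact_force: [1.2, -0.3, 0.3]
opening: 1.003
```

```bash
python3 look.py w6 saline_bottle; python3 p.py 368.4 -311 53
```

```text
13.7333 [ 363.7 -309.1  148.6] [-3.14034844e+00  1.05899692e-03 -4.21551623e-02]
cam [ 366. -236.  292.] fwd [-0.01 -0.28 -0.96]
saline_bottle 0.69 [322. 276.] 2978 top [ 409.2 -352.3  169.2] [ 51. 119. 129.] [74. 23. 22.]
saline_bottle 0.61 [263. 198.] 3538 top [ 368.7 -310.9  109.6] [35. 36.  9.] [59. 78. 88.]
13.8333 [ 365.1 -308.9  149. ] [-3.141  0.    -0.04 ]
to [368.4, -311.0, 53.0] dpos [0.0056, 0.0033, 0.1601] twist [-0.0004, 0.0001, -0.0018] rows>= 2.3 0.0
```

>>> {"api": "carry_out", "payload": {
  "newtons": 35,
  "targets": [
    {"delta_pos":[0.006,0.003,0.05],"twist":[0,0,0],"grip":-1},
    {"delta_pos":[0.006,0.003,0.11],"twist":[0,0,0],"grip":-1},
    {"delta_pos":[0.006,0.003,0.155],"twist":[0,0,0],"grip":-1},
    {"delta_pos":[0.006,0.003,0.158],"twist":[0,0,0],"grip":-1},
    {"delta_pos":[0.006,0.003,0.158],"twist":[0,0,0],"grip":-1}
  ]
}}

```text
clock: 14.25
eef_pos: [367.9, -309.9, 53.5]
tcp_rot: [-3.139, 0.003, -0.038]
contact_force: [0.5, 0.5, 0.4]
opening: 1.001
```

>>> {"api": "carry_out", "payload": {
  "targets": [
    {"delta_pos":[0,0,0],"twist":[0,0,0],"grip":-0.6},
    {"delta_pos":[0,0,0],"twist":[0,0,0],"grip":-0.3},
    {"delta_pos":[0,0,0],"twist":[0,0,0],"grip":0.2},
    {"delta_pos":[0,0,0],"twist":[0,0,0],"grip":1},
    {"delta_pos":[0,0,0],"twist":[0,0,0],"grip":1}
  ]
}}

```text
clock: 14.67
eef_pos: [369.0, -312.0, 56.6]
tcp_rot: [3.14, -0.003, -0.04]
contact_force: [0.1, 1.9, 7.7]
opening: 0.582
```

>>> {"api": "carry_out", "payload": {
  "targets": [
    {"delta_pos":[0,0,0],"twist":[0,0,0],"grip":1},
    {"delta_pos":[0,0,0],"twist":[0,0,0],"grip":1}
  ]
}}

```text
clock: 14.83
eef_pos: [369.0, -312.0, 56.6]
tcp_rot: [3.14, -0.003, -0.04]
contact_force: [1.0, 1.5, 8.5]
opening: 0.584
```

```bash
python3 p.py 368 -311 140 562.1 -130 155
```

```text
14.8333 [ 369.  -312.    56.6] [ 3.14e+00 -3.00e-03 -4.00e-02]
to [368.0, -311.0, 140.0] dpos [-0.0014, -0.0014, -0.1389] twist [0.0012, -0.0017, -0.0021] rows>= 2.0 0.0
to [562.1, -130.0, 155.0] dpos [0.3098, -0.3158, -0.1637] twist [0.0012, -0.0017, -0.0021] rows>= 6.8 0.0
```

>>> {"api": "carry_out", "payload": {
  "targets": [
    {"delta_pos":[0,0,-0.03],"twist":[0,0,0],"grip":1},
    {"delta_pos":[0,0,-0.09],"twist":[0,0,0],"grip":1},
    {"delta_pos":[0,0,-0.15],"twist":[0,0,0],"grip":1},
    {"delta_pos":[0.03,-0.03,-0.165],"twist":[0,0,0],"grip":1},
    {"delta_pos":[0.07,-0.07,-0.165],"twist":[0,0,0],"grip":1}
  ]
}}

```text
clock: 15.25
eef_pos: [413.0, -273.0, 158.3]
tcp_rot: [3.137, -0.006, -0.043]
contact_force: [0.6, -1.4, -1.8]
opening: 0.581
```

>>> {"api": "carry_out", "payload": {
  "targets": [
    {"delta_pos":[0.04,-0.04,0],"twist":[0,0,0],"grip":1},
    {"delta_pos":[0.085,-0.086,0],"twist":[0,0,0],"grip":1},
    {"delta_pos":[0.13,-0.131,0],"twist":[0,0,0],"grip":1},
    {"delta_pos":[0.175,-0.177,0],"twist":[0,0,0],"grip":1},
    {"delta_pos":[0.21,-0.215,0],"twist":[0,0,0],"grip":1}
  ]
}}

```text
clock: 15.67
eef_pos: [544.7, -145.2, 155.1]
tcp_rot: [3.141, -0.003, -0.04]
contact_force: [0.2, -0.6, -2.2]
opening: 0.585
```

>>> {"api": "carry_out", "payload": {
  "targets": [
    {"delta_pos":[0.025,-0.026,0],"twist":[0,0,0],"grip":1},
    {"delta_pos":[0.03,-0.031,0],"twist":[0,0,0],"grip":1},
    {"delta_pos":[0.03,-0.031,0],"twist":[0,0,0],"grip":1}
  ]
}}

```text
clock: 15.92
eef_pos: [562.3, -128.2, 154.5]
tcp_rot: [3.141, -0.001, -0.038]
contact_force: [-0.9, -0.0, -1.6]
opening: 0.579
```

```bash
python3 p.py 562.1 -130 63;python3 -c "print(__import__('h').r.sense()['opening'])"
```

```text
15.9167 [ 562.3 -128.2  154.5] [ 3.141e+00 -1.000e-03 -3.800e-02]
to [562.1, -130.0, 63.0] dpos [-0.0004, 0.0029, 0.1526] twist [0.0001, -0.0008, -0.0006] rows>= 2.2 0.0
0.5793844788093986
```

>>> {"api": "carry_out", "payload": {
  "targets": [
    {"delta_pos":[0,0.002,0.05],"twist":[0,0,0],"grip":1},
    {"delta_pos":[0,0.002,0.11],"twist":[0,0,0],"grip":1},
    {"delta_pos":[0,0.002,0.145],"twist":[0,0,0],"grip":1},
    {"delta_pos":[0,0.002,0.148],"twist":[0,0,0],"grip":1},
    {"delta_pos":[0,0.002,0.15],"twist":[0,0,0],"grip":1}
  ]
}}

```text
clock: 16.33
eef_pos: [559.8, -131.1, 63.4]
tcp_rot: [-3.141, 0.002, -0.041]
contact_force: [0.9, -1.5, -1.3]
opening: 0.582
```

>>> {"api": "carry_out", "payload": {
  "targets": [
    {"delta_pos":[0,0,0],"twist":[0,0,0],"grip":1},
    {"delta_pos":[0,0,0],"twist":[0,0,0],"grip":1}
  ]
}}

```text
clock: 16.5
eef_pos: [562.3, -131.1, 65.6]
tcp_rot: [3.141, -0.003, -0.041]
contact_force: [0.3, -0.4, -2.0]
opening: 0.58
```

>>> {"api": "carry_out", "payload": {
  "targets": [
    {"delta_pos":[0,0,0.003],"twist":[0,0,0],"grip":1},
    {"delta_pos":[0,0,0.005],"twist":[0,0,0],"grip":1},
    {"delta_pos":[0,0,0.0065],"twist":[0,0,0],"grip":1},
    {"delta_pos":[0,0,0.008],"twist":[0,0,0],"grip":1},
    {"delta_pos":[0,0,0.008],"twist":[0,0,0],"grip":1}
  ]
}}

```text
clock: 16.92
eef_pos: [561.9, -130.4, 60.6]
tcp_rot: [3.141, -0.001, -0.04]
contact_force: [-2.6, 1.0, 13.1]
opening: 0.582
```

>>> {"api": "carry_out", "payload": {
  "targets": [
    {"delta_pos":[0,0,0],"twist":[0,0,0],"grip":-0.3},
    {"delta_pos":[0,0,0],"twist":[0,0,0],"grip":-0.6},
    {"delta_pos":[0,0,0],"twist":[0,0,0],"grip":-1},
    {"delta_pos":[0,0,0],"twist":[0,0,0],"grip":-1},
    {"delta_pos":[0,0,0],"twist":[0,0,0],"grip":-1}
  ]
}}

```text
clock: 17.33
eef_pos: [561.2, -130.4, 58.8]
tcp_rot: [-3.142, 0.0, -0.04]
contact_force: [0.2, 0.3, -0.0]
opening: 1.001
```

>>> {"api": "carry_out", "payload": {
  "targets": [
    {"delta_pos":[0,0,-0.03],"twist":[0,0,0],"grip":-1},
    {"delta_pos":[0,0,-0.09],"twist":[0,0,0],"grip":-1},
    {"delta_pos":[0,0,-0.15],"twist":[0,0,0],"grip":-1},
    {"delta_pos":[0,0,-0.21],"twist":[0,0,0],"grip":-1},
    {"delta_pos":[0,0,-0.27],"twist":[0,0,0],"grip":-1}
  ]
}}

```text
clock: 17.75
eef_pos: [560.9, -130.3, 222.5]
tcp_rot: [-3.142, 0.0, -0.04]
contact_force: [0.2, -0.4, 0.6]
opening: 0.995
```

```bash
python3 p.py 520 320 330
```

```text
17.75 [ 560.9 -130.3  222.5] [-3.142  0.    -0.04 ]
to [520.0, 320.0, 330.0] dpos [-0.0982, -0.7473, -0.1791] twist [-0.0, 0.0003, -0.002] rows>= 11.1 0.0
```

>>> {"api": "carry_out", "payload": {
  "targets": [
    {"delta_pos":[-0.098,-0.747,-0.18],"twist":[0,0,0],"grip":-1},
    {"delta_pos":[-0.098,-0.747,-0.18],"twist":[0,0,0],"grip":-1},
    {"delta_pos":[-0.098,-0.747,-0.18],"twist":[0,0,0],"grip":-1},
    {"delta_pos":[-0.098,-0.747,-0.18],"twist":[0,0,0],"grip":-1},
    {"delta_pos":[-0.098,-0.747,-0.18],"twist":[0,0,0],"grip":-1}
  ]
}}

```text
clock: 18.17
eef_pos: [542.4, 73.0, 269.9]
tcp_rot: [-3.142, -0.0, -0.041]
contact_force: [1.0, -0.3, 0.3]
opening: 1.0
```

>>> {"api": "carry_out", "payload": {
  "targets": [
    {"delta_pos":[-0.055,-0.41,-0.09],"twist":[0,0,0],"grip":-1},
    {"delta_pos":[-0.055,-0.41,-0.09],"twist":[0,0,0],"grip":-1},
    {"delta_pos":[-0.055,-0.41,-0.09],"twist":[0,0,0],"grip":-1},
    {"delta_pos":[-0.055,-0.41,-0.09],"twist":[0,0,0],"grip":-1},
    {"delta_pos":[-0.055,-0.41,-0.09],"twist":[0,0,0],"grip":-1}
  ]
}}

```text
clock: 18.58
eef_pos: [523.3, 276.0, 314.1]
tcp_rot: [3.142, -0.0, -0.04]
contact_force: [1.6, 0.6, -0.3]
opening: 0.997
```

>>> {"api": "carry_out", "payload": {
  "targets": [
    {"delta_pos":[0,0,0],"twist":[0,0,0],"grip":-1},
    {"delta_pos":[0,0,0],"twist":[0,0,0],"grip":-1}
  ]
}}

```text
clock: 18.75
eef_pos: [523.6, 276.2, 313.8]
tcp_rot: [-3.141, -0.0, -0.037]
contact_force: [0.8, -0.4, -0.4]
opening: 0.999
```

```bash
python3 look.py w7 iodine_bottle staining_jar strip_canister stain_bottle; python3 p.py 560 340 160
```

```text
18.75 [523.6 276.2 313.8] [-3.14131358e+00 -3.99505924e-04 -3.65140181e-02]
cam [525. 349. 457.] fwd [-0.01 -0.29 -0.96]
iodine_bottle 0.75 [282. 115.] 1384 top [561.4 344.3  96.4] [39. 39.  9.] [34. 28. 25.]
iodine_bottle 0.75 [285. 292.] 901 top [566.7  70.5  89.4] [30. 92. 15.] [98. 85. 84.]
staining_jar 0.77 [291. 239.] 2142 top [573.9 145.4 109.2] [19. 20. 10.] [163. 144. 166.]
strip_canister 0.66 [152. 149.] 1930 top [382.1 302.3 127.1] [47. 47.  9.] [57. 55. 53.]
stain_bottle 0.89 [287. 291.] 864 top [566.7  38.5  86.6] [30. 28.  9.] [99.  84.5 84. ]
stain_bottle 0.51 [234. 313.] 88 top [459.9 -42.2  17.2] [30. 10.  9.] [26. 58. 34.]
19.0 [524.1 272.8 313.3] [ 3.141e+00  1.000e-03 -4.200e-02]
to [560.0, 340.0, 160.0] dpos [0.0554, -0.1146, 0.2553] twist [0.0004, 0.0004, -0.0029] rows>= 4.1 0.0
```

View pics/w7.png

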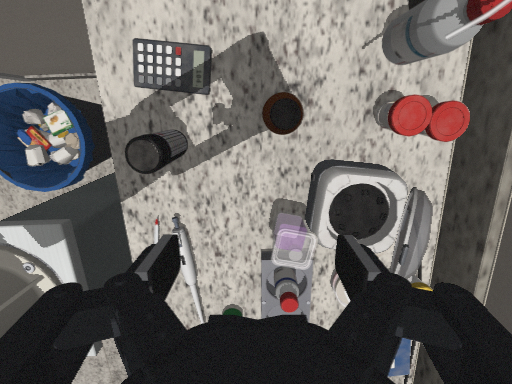

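Iodine is at pixel (283,113), world (561,344). I'm checking how close the white device at (360,200) comes to the gripper.

Run:
```python
from h import *
P=np.load('w7.npz')['P'].reshape(-1,3)
for a,b in [(330,360),(300,330),(270,300)]:
    q=P[(P[:,0]>597)&(P[:,0]<640)&(P[:,1]>a)&(P[:,1]<b)]; print(a,b,len(q),np.percentile(q[:,2],[50,99]).round(), q[q[:,2]>20].min(0).round() if (q[:,2]>20).any() else '')
plan([561.4,344,145],-0.037)
```

```text
330 360 451 [0. 2.] 
300 330 462 [0. 2.] 
270 300 446 [  0. 380.] [597. 285. 378.]
to [561.4, 344, 145] dpos [0.0574, -0.1214, 0.2803] twist [0.0004, 0.0004, -0.0029] rows>= 4.5 0.0
```

Clear.

>>> {"api": "carry_out", "payload": {
  "newtons": 40,
  "targets": [
    {"delta_pos":[0.025,-0.06,0.06],"twist":[0,0,0],"grip":-1},
    {"delta_pos":[0.045,-0.1,0.12],"twist":[0,0,0],"grip":-1},
    {"delta_pos":[0.057,-0.121,0.18],"twist":[0,0,0],"grip":-1},
    {"delta_pos":[0.057,-0.121,0.24],"twist":[0,0,0],"grip":-1},
    {"delta_pos":[0.057,-0.121,0.28],"twist":[0,0,0],"grip":-1}
  ]
}}

```text
clock: 19.42
eef_pos: [560.8, 344.5, 141.9]
tcp_rot: [3.14, 0.002, -0.041]
contact_force: [-0.7, -0.5, -0.8]
opening: 1.002
```

>>> {"api": "carry_out", "payload": {
  "targets": [
    {"delta_pos":[0,0,0],"twist":[0,0,0],"grip":-1},
    {"delta_pos":[0,0,0],"twist":[0,0,0],"grip":-1}
  ]
}}

```text
clock: 19.58
eef_pos: [560.5, 343.7, 144.5]
tcp_rot: [3.139, 0.003, -0.041]
contact_force: [0.8, -0.1, 0.6]
opening: 0.998
```

```bash
python3 look.py w8 iodine_bottle; python3 p.py 561.4 344.2 43
```

```text
19.5833 [560.5 343.7 144.5] [ 3.13942183e+00  3.09048531e-03 -4.12874218e-02]
cam [563. 417. 287.] fwd [-0.02 -0.29 -0.96]
iodine_bottle 0.94 [261. 191.] 4033 top [561.7 345.3  95.9] [41. 40.  9.] [43. 30. 26.]
19.6833 [562.5 345.2 148. ] [-3.14e+00 -2.00e-03 -4.10e-02]
to [561.4, 344.2, 43.0] dpos [-0.0021, 0.002, 0.1749] twist [-0.001, -0.0015, -0.0026] rows>= 2.5 0.0
```

>>> {"api": "carry_out", "payload": {
  "targets": [
    {"delta_pos":[-0.001,0,0.05],"twist":[0,0,0],"grip":-1},
    {"delta_pos":[-0.001,0,0.11],"twist":[0,0,0],"grip":-1},
    {"delta_pos":[-0.001,0,0.165],"twist":[0,0,0],"grip":-1},
    {"delta_pos":[-0.001,0,0.173],"twist":[0,0,0],"grip":-1},
    {"delta_pos":[-0.001,0,0.173],"twist":[0,0,0],"grip":-1}
  ]
}}

```text
clock: 20.1
eef_pos: [560.5, 344.9, 42.3]
tcp_rot: [3.141, 0.001, -0.04]
contact_force: [-1.4, 0.5, 0.1]
opening: 1.004
```

>>> {"api": "carry_out", "payload": {
  "newtons": 40,
  "targets": [
    {"delta_pos":[0,0,0],"twist":[0,0,0],"grip":-0.7},
    {"delta_pos":[0,0,0],"twist":[0,0,0],"grip":-0.4},
    {"delta_pos":[0,0,0],"twist":[0,0,0],"grip":0.2},
    {"delta_pos":[0,0,0],"twist":[0,0,0],"grip":1},
    {"delta_pos":[0,0,0],"twist":[0,0,0],"grip":1}
  ]
}}

```text
clock: 20.52
eef_pos: [562.5, 346.4, 45.4]
tcp_rot: [-3.139, -0.004, -0.04]
contact_force: [0.1, -1.6, 8.2]
opening: 0.668
```

>>> {"api": "carry_out", "payload": {
  "targets": [
    {"delta_pos":[0,0,0],"twist":[0,0,0],"grip":1},
    {"delta_pos":[0,0,0],"twist":[0,0,0],"grip":1}
  ]
}}

```text
clock: 20.68
eef_pos: [562.5, 346.5, 45.4]
tcp_rot: [-3.139, -0.004, -0.04]
contact_force: [-0.3, -0.0, 7.3]
opening: 0.665
```

```bash
python3 p.py 561 344 185 565.2 -46.1 185
```

```text
20.6833 [562.5 346.5  45.4] [-3.139 -0.004 -0.04 ]
to [561.0, 344.0, 185.0] dpos [-0.0014, 0.0035, -0.2326] twist [-0.0018, -0.0028, -0.0019] rows>= 3.3 0.0
to [565.2, -46.1, 185.0] dpos [0.0316, 0.6529, -0.2343] twist [-0.0018, -0.0028, -0.0019] rows>= 10.0 0.0
```

>>> {"api": "carry_out", "payload": {
  "targets": [
    {"delta_pos":[0,0,-0.03],"twist":[0,0,0],"grip":1},
    {"delta_pos":[0,0,-0.09],"twist":[0,0,0],"grip":1},
    {"delta_pos":[0,0,-0.15],"twist":[0,0,0],"grip":1},
    {"delta_pos":[0,0,-0.21],"twist":[0,0,0],"grip":1},
    {"delta_pos":[0,0,-0.25],"twist":[0,0,0],"grip":1}
  ]
}}

```text
clock: 21.1
eef_pos: [561.8, 346.1, 197.7]
tcp_rot: [-3.138, -0.005, -0.04]
contact_force: [1.1, 0.3, -1.6]
opening: 0.662
```

>>> {"api": "carry_out", "payload": {
  "targets": [
    {"delta_pos":[0.001,0.03,0],"twist":[0,0,0],"grip":1},
    {"delta_pos":[0.004,0.08,0],"twist":[0,0,0],"grip":1},
    {"delta_pos":[0.007,0.14,0],"twist":[0,0,0],"grip":1},
    {"delta_pos":[0.01,0.2,0],"twist":[0,0,0],"grip":1},
    {"delta_pos":[0.013,0.26,0],"twist":[0,0,0],"grip":1}
  ]
}}

```text
clock: 21.52
eef_pos: [561.5, 187.2, 192.5]
tcp_rot: [-3.141, -0.001, -0.039]
contact_force: [1.6, 0.4, -2.3]
opening: 0.66
```

>>> {"api": "carry_out", "payload": {
  "targets": [
    {"delta_pos":[0.003,0.06,0],"twist":[0,0,0],"grip":1},
    {"delta_pos":[0.006,0.12,0],"twist":[0,0,0],"grip":1},
    {"delta_pos":[0.009,0.18,0],"twist":[0,0,0],"grip":1},
    {"delta_pos":[0.012,0.24,0],"twist":[0,0,0],"grip":1},
    {"delta_pos":[0.015,0.3,0],"twist":[0,0,0],"grip":1}
  ]
}}

```text
clock: 21.93
eef_pos: [563.2, 6.7, 192.6]
tcp_rot: [3.142, -0.001, -0.04]
contact_force: [0.5, 0.8, -1.9]
opening: 0.662
```

```bash
python3 p.py 565.2 -46.1 192
```

```text
21.9333 [563.2   6.7 192.6] [ 3.142e+00 -1.000e-03 -4.000e-02]
to [565.2, -46.1, 192.0] dpos [0.0068, 0.0878, 0.001] twist [0.0001, -0.0007, -0.0019] rows>= 1.3 0.0
```

>>> {"api": "carry_out", "payload": {
  "targets": [
    {"delta_pos":[0.003,0.05,0],"twist":[0,0,0],"grip":1},
    {"delta_pos":[0.006,0.08,0],"twist":[0,0,0],"grip":1},
    {"delta_pos":[0.007,0.088,0],"twist":[0,0,0],"grip":1},
    {"delta_pos":[0.007,0.088,0],"twist":[0,0,0],"grip":1},
    {"delta_pos":[0.007,0.088,0],"twist":[0,0,0],"grip":1}
  ]
}}

```text
clock: 22.35
eef_pos: [565.7, -43.8, 192.1]
tcp_rot: [-3.141, -0.0, -0.041]
contact_force: [-0.6, 1.3, -2.2]
opening: 0.665
```

```bash
python3 look.py w9 stain_bottle saline_bottle iodine_bottle; python3 p.py 565.2 -46.1 100
```

```text
22.35 [565.7 -43.8 192.1] [-3.14118677e+00 -2.44441830e-04 -4.08325922e-02]
cam [568.  29. 335.] fwd [-0.01 -0.29 -0.96]
stain_bottle 0.93 [257. 104.] 1411 top [567.3  36.8  88.4] [29. 30.  6.] [109.  39.  39.]
stain_bottle 0.85 [166. 195.] 1837 top [459.  -58.9  82.8] [30. 30.  9.] [41. 94. 54.]
iodine_bottle 0.65 [258. 252.] 12257 top [564.3 -39.5 242.2] [40. 29.  9.] [41. 32. 26.]
22.55 [565.8 -42.9 191.9] [-3.141  0.    -0.039]
to [565.2, -46.1, 100.0] dpos [-0.0008, 0.0053, 0.1532] twist [-0.0001, 0.0, -0.001] rows>= 2.2 0.0
```

View pics/w9.png

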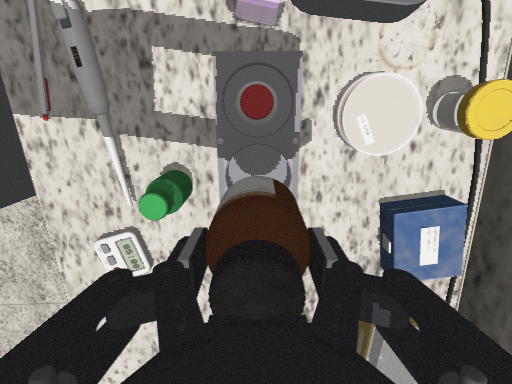

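The picture shows iodine held upright over the second well at (258,170), with stain centred in the end well at (257,100). Lowering.

>>> {"api": "carry_out", "payload": {
  "targets": [
    {"delta_pos":[-0.001,0.005,0.05],"twist":[0,0,0],"grip":1},
    {"delta_pos":[-0.001,0.005,0.11],"twist":[0,0,0],"grip":1},
    {"delta_pos":[-0.001,0.005,0.16],"twist":[0,0,0],"grip":1},
    {"delta_pos":[-0.001,0.005,0.18],"twist":[0,0,0],"grip":1},
    {"delta_pos":[-0.001,0.005,0.18],"twist":[0,0,0],"grip":1}
  ]
}}

```text
clock: 22.97
eef_pos: [563.0, -46.1, 81.1]
tcp_rot: [-3.141, 0.006, -0.039]
contact_force: [-0.5, 0.3, -2.6]
opening: 0.662
```

```bash
python3 p.py 565.2 -46.1 52
```

```text
22.9667 [563.  -46.1  81.1] [-3.141  0.006 -0.039]
to [565.2, -46.1, 52.0] dpos [0.0039, -0.0002, 0.0485] twist [-0.0002, 0.0036, -0.0013] rows>= 0.7 0.0
```

>>> {"api": "carry_out", "payload": {
  "targets": [
    {"delta_pos":[0.001,0,0.02],"twist":[0,0,0],"grip":1},
    {"delta_pos":[0.001,0,0.04],"twist":[0,0,0],"grip":1},
    {"delta_pos":[0.001,0,0.048],"twist":[0,0,0],"grip":1},
    {"delta_pos":[0.001,0,0.05],"twist":[0,0,0],"grip":1},
    {"delta_pos":[0.001,0,0.05],"twist":[0,0,0],"grip":1}
  ]
}}

```text
clock: 23.38
eef_pos: [565.9, -47.1, 53.9]
tcp_rot: [3.142, -0.0, -0.04]
contact_force: [-0.2, 0.4, -2.1]
opening: 0.663
```

>>> {"api": "carry_out", "payload": {
  "targets": [
    {"delta_pos":[0,0,0],"twist":[0,0,0],"grip":1},
    {"delta_pos":[0,0,0],"twist":[0,0,0],"grip":1}
  ]
}}

```text
clock: 23.55
eef_pos: [566.2, -47.1, 54.5]
tcp_rot: [3.142, -0.001, -0.04]
contact_force: [-0.1, -0.7, -1.8]
opening: 0.662
```

Contact is expected near 49.4.

>>> {"api": "carry_out", "payload": {
  "targets": [
    {"delta_pos":[0,0,0.003],"twist":[0,0,0],"grip":1},
    {"delta_pos":[0,0,0.005],"twist":[0,0,0],"grip":1},
    {"delta_pos":[0,0,0.007],"twist":[0,0,0],"grip":1},
    {"delta_pos":[0,0,0.008],"twist":[0,0,0],"grip":1},
    {"delta_pos":[0,0,0.008],"twist":[0,0,0],"grip":1}
  ]
}}

```text
clock: 23.97
eef_pos: [565.9, -47.0, 49.5]
tcp_rot: [-3.141, -0.0, -0.04]
contact_force: [-1.8, 0.6, 3.4]
opening: 0.662
```

Touching the floor. Release, rise and check.

>>> {"api": "carry_out", "payload": {
  "targets": [
    {"delta_pos":[0,0,0],"twist":[0,0,0],"grip":-0.5},
    {"delta_pos":[0,0,0],"twist":[0,0,0],"grip":-0.8},
    {"delta_pos":[0,0,0],"twist":[0,0,0],"grip":-1},
    {"delta_pos":[0,0,0],"twist":[0,0,0],"grip":-1},
    {"delta_pos":[0,0,0],"twist":[0,0,0],"grip":-1}
  ]
}}

```text
clock: 24.38
eef_pos: [565.8, -47.1, 49.0]
tcp_rot: [3.142, -0.0, -0.04]
contact_force: [-0.3, -0.6, 0.3]
opening: 1.007
```

>>> {"api": "carry_out", "payload": {
  "targets": [
    {"delta_pos":[0,0,-0.03],"twist":[0,0,0],"grip":-1},
    {"delta_pos":[0,0,-0.09],"twist":[0,0,0],"grip":-1},
    {"delta_pos":[0,0,-0.15],"twist":[0,0,0],"grip":-1},
    {"delta_pos":[0,0,-0.21],"twist":[0,0,0],"grip":-1},
    {"delta_pos":[0,0,-0.27],"twist":[0,0,0],"grip":-1}
  ]
}}

```text
clock: 24.8
eef_pos: [565.4, -47.0, 212.7]
tcp_rot: [-3.142, 0.0, -0.04]
contact_force: [1.0, -0.3, -0.4]
opening: 1.002
```

>>> {"api": "carry_out", "payload": {
  "targets": [
    {"delta_pos":[-0.06,-0.04,-0.05],"twist":[0,0,0],"grip":-1},
    {"delta_pos":[-0.1,-0.09,-0.1],"twist":[0,0,0],"grip":-1},
    {"delta_pos":[-0.13,-0.13,-0.15],"twist":[0,0,0],"grip":-1},
    {"delta_pos":[-0.16,-0.16,-0.2],"twist":[0,0,0],"grip":-1},
    {"delta_pos":[-0.16,-0.16,-0.2],"twist":[0,0,0],"grip":-1}
  ]
}}

```text
clock: 25.22
eef_pos: [472.9, 54.7, 335.1]
tcp_rot: [-3.14, -0.004, -0.039]
contact_force: [1.7, 0.5, -0.2]
opening: 1.0
```

```bash
python3 look.py w10 stain_bottle iodine_bottle saline_bottle oil_dropper staining_jar glass_beaker; python3 rack.py w10
```

```text
25.2167 [472.9  54.7 335.1] [-3.14003495 -0.00422813 -0.03900902]
cam [474. 128. 478.] fwd [-0.01 -0.28 -0.96]
stain_bottle 0.98 [314. 166.] 741 top [567.2  37.4  86.9] [30. 29.  9.] [125.  59.  62.]
stain_bottle 0.74 [253. 220.] 679 top [458.  -57.8  82.9] [30. 28.  9.] [35. 74. 43.]
iodine_bottle 0.95 [314. 215.] 1390 top [564.  -48.3  99.8] [39. 39.  9.] [50. 39. 35.]
saline_bottle 0.82 [311. 259.] 1365 top [ 560.5 -128.5  113.7] [35. 34. 10.] [84. 84. 96.]
oil_dropper 0.69 [309. 259.] 1319 top [ 559.7 -128.5  113.7] [33. 34. 10.] [84. 84. 94.]
oil_dropper 0.3 [314. 166.] 728 top [566.2  37.4  86.9] [28. 29.  9.] [125.  62.  67.]
staining_jar 0.75 [328.  92.] 2403 top [573.7 144.9 111.9] [20. 20.  6.] [180. 163. 177.]
staining_jar 0.62 [309. 291.] 260 top [ 557.8 -208.8   77.3] [ 9.  5. 11.] [39. 28. 26.]
glass_beaker 0.5 [306. 313.] 160 top [ 531.8 -115.3  219.2] [ 89. 359. 378.] [135.5 133.  131. ]
3525 [ 510.49254424 -262.45610396   26.2315265 ] [616.56706606  89.67648561  36.0659525 ] 32.30629490847747
(563.759033203125, -86.90718078613281) (351.4756164550781, 94.53766632080078) 87.9632797241211
[[510.29998779296875, -260.8999938964844], [604.7999877929688, -264.20001220703125], [617.2000122070312, 87.0], [522.7999877929688, 90.4000015258789]]
```

View pics/w10.png

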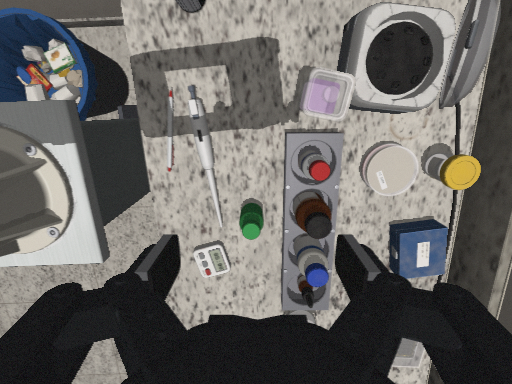

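The picture shows the four bottles upright from the jar end: stain (318,165), iodine (314,215), saline (313,260) and oil (307,290). The jar is at its old place. All tops stand at their floor-seated heights and the robot touches nothing.

```bash
python3 -c "
from h import *
print(r.sign_off())"
```

```text
the job is handed in; nothing more can be done
None
```

The rack is set up and handed in. Counted from the jar end, it holds stain, iodine, saline and oil dropper. I moved stain and oil out of the middle wells first, then brought in saline and iodine. Each bottle was lowered until I felt light contact with the rack floor (about 3–13 N), then released. The clock stood at about 25 s of the 109 s.

**Final check:** the last wrist-camera picture showed all four bottles upright, each within about 3 mm of its well centre, at heights that match standing on the floor plate. The jar was unmoved to within about 1 mm, and the gripper was open and clear.

**What the last checks did not confirm:**
- **Oil dropper:** the network's top guess for the oil in that picture was wrong (it marked the saline bottle). I placed the oil from the picture and from a correct reading taken just after setting it down.
- **Beaker:** the gripper mostly hid it in the last view, so its reading there was useless. No move came near it.
- **Canister:** it was last measured before the iodine move, and the arm never came near it.

One pair of moves was refused early on because a required field was missing. Nothing moved, and I resent them.

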